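# Slide the loudspeaker baffle home and lock it

### The arm

A 6-joint arm with a two-finger parallel gripper is mounted at the origin on a cart in front of the work surface, level with it; the furniture and walls round the work are solid. World frame = base frame: x ahead of the robot, y to its left, z up, the work surface at z = 0. Lengths are in m, angles in degrees, forces in N, time in s.
With the tool pointing down it reaches from about 0.35 to 0.875 m from the base axis. Payload 4.2 kg.
Tool frame: the origin (TCP) lies midway between the tips of the shut fingers; the grasp point (between the pads) lies 19 mm behind it; y points along the fingers, z is the direction in which the jaws open and shut, and the axes are right-handed (so a half turn about y gives the same grasp; the last joint's range is limited). The gripper opens to 87 mm and grips with 3 to 60 N. Pads are 19 mm wide; open, the fingers measure 117 mm over their backs; the gripper's body (75 mm by 190 mm) begins 51 mm behind the grasp point.
Start: joints at [-51.36, 22.042, 0.453, 0, -68.411, -14.817], TCP at [0.252, -0.572, 0.223] pointing down, gripper open.
Joint ranges: [-179.83, 179.83], [-69.29, 118.12], [-61.27, 80.66], [-181.25, 117.63], [-171.15, -9.14], [-177.46, 177.46]. Speed limits (degrees/s): [159.86, 159.86, 180, 180, 180, 180].

### API

Orientations are given as [roll, pitch, yaw] about the fixed x, y, z axes, in that order (R = Rz(yaw) Ry(pitch) Rx(roll)).
In Python, from workcell import env gives the robot as it stands. The module is installed in compiled form; this text tells all that it offers. Calls block until the motion is done:
- env.goto(position, orientation): joint-space move of the TCP to a pose.
- env.move_straight(position, rotation=None, rate=0.15, force_limit=None): straight line of the TCP; rotation=None keeps the orientation; rate is the mean speed in m/s. With force_limit (N) it stops when the force on the tool has changed by that much, and returns True; else False.
- env.set_joints(angles): joint-space move.
- env.gripper_to(opening, grasp_force=None): opening from 0.0 (shut) to 1.0 (fully open); grasp_force is the grip in N (None keeps the last); returns when the fingers have stopped.
- env.dwell(seconds).
- env.inverse_kinematics(position, orientation): joint angles nearest the present ones, or None.
- env.read_state(): the state.
- env.grab_frame(name): name is "side" or "top"; returns a dict with "image" (480x640x3 uint8, blue, green, red), "fx", "fy", "cx", "cy" (pixels), "position" and "orientation" of the camera in the world. Camera axes: x right, y up, looking along -z (the intrinsics and any distortion apply to the point x, -y, -z); pixel columns grow to the right and rows downward; lengths in m; the calibration is good to about 2 mm. A picture is of the moment at which its call begins. There is no depth.
A pose or a line that the arm cannot do raises env.Unreachable and nothing moves.
- env.close_job(): hands the job in, once; it reports no verdict.
Trained networks look in a picture, given as the dict that the camera call returned (one of the last four; its "shot" number tells which), for a name from the list of things; names that differ only in an ending like _2 or _b are one class to them, and where a whole thing is asked for, a point or a joint stands for the part that bears it (a point fixed in the world has none). Each returns a list of dicts, best first, with "score" (0 to 1); they miss things now and then, are a little off and sometimes report something else, mostly with a low value. They report only what shows in the picture. A call takes as long as a camera call.
- env.search_frame(picture, thing): "xyz" ([x, y, z] in m, in world coordinates, good to about 4 mm: the middle of the surface that is visible of it).
- env.trace(picture, thing): "mask" (480x640 bool, what is visible of it).
The state is a dict: "clock": time; "joint_positions": joint angles; "qvel": joint speeds; "joint_torque": joint torques, N m; "position": TCP position; "tool_rot": TCP orientation; "force": force on the tool from outside, world axes, zero at the start; "wrist_torque": the same for the moment, N m; "opening": opening from 0.0 (shut) to 1.0 (fully open).
Only numpy, scipy, OpenCV 4.12 (cv2) and the standard library are available. Lean on these libraries where they do the work, as an engineer would, in place of code of your own. Each camera call takes 0.05 s, during which the arm holds its last target.

### The job

The loudspeaker cabinet lies on its back with its plywood baffle only part-way in: push the baffle along its rails with a fingertip until you feel its batten drop into the locating notch and the board sits flush in the cabinet. Then push the brass turn-button round a quarter turn so that it lies across the end of the baffle and locks it. Do not lift the baffle out, and leave the other things on the bench alone.

Things in the scene. Friction and masses are not known exactly. Their poses are not given: they have to be found in the camera images.
- cabinet: Fixed dark-wood loudspeaker cabinet, 310 (x) x 220 (y) x 130 (z) mm, lying on its back, open side up, on black foam 26 mm thick. Origin: centre of its underside; z up; +x is the way the baffle slides home. Walls 19 mm, rims at z = 130 mm; only the entry end wall (at -x) is cut down to z = 115 mm, and the baffle slides in over it. It is empty from z = 28 mm up to the rails.
- notch (a point): Middle of the locating notch, at x = 93, y = 0, z = 115 mm in the cabinet frame. A 22 mm wide rail runs inside each long wall, its top at z = 115 mm; the notch crosses both rails from x = 80 to 106.5 mm, 14 mm deep. The far end wall's inner face is at x = 136 mm.
- baffle: Loose plywood board with two round holes, 285 (x) x 178 (y) x 15 (z) mm, about 0.45 kg. Origin: centre of its underside; x as the cabinet's, leading end at +x. Its tail at first sticks out 60 to 100 mm over the entry end. Home, it is level, its top flush with the rims, its tail flush with the entry end, its origin at x = -12.5, y = 0, z = 115 mm in the cabinet frame.
- woofer_hole (a point): Centre, at the upper face, of the 104 mm woofer hole right through the baffle, at baffle x = 30 mm. A shut gripper's fingers fit in and can push against its wall; 2 to 7 N slides the board, which has 2 mm play at each side. (The other hole, 54 mm across, is at x = -82 mm.)
- lead_edge (a point): Middle of the lower edge of the baffle's leading end. A batten 20 (x) x 164 (y) x 12 (z) mm under the board, 25 to 45 mm behind this edge, rides on the rails, so this end stands about 15 mm high and the board slopes 4 to 5 degrees until the batten drops into the notch. Home, it is at x = 130, z = 115 mm in the cabinet frame; the notch's far face stops it 1.5 mm beyond.
- turn_button (a joint): Angle of the brass turn-button, 0 to 1.57 rad, growing anticlockwise seen from above; it stays where left (0.03 N m friction). A bar 64 x 16 x 9 mm, pivoted at its middle on the far end wall's rim (x = 145.5, y = 0 in the cabinet frame), 3 to 12 mm above the rim. 0: along that wall; 1.57: across it, 16 mm over the baffle. A raised baffle end blocks it.
- stud (a point): Top of the black thumb stud, 13 mm across, on one end of the turn-button, 24 mm from the pivot; it stands from 12 to 36 mm above the rim. At angle 0 it is on the cabinet's +y side of the pivot, at 1.57 on its -x side, over the baffle. Push its side to turn the button.
- woofer_1: Black woofer, 122 mm across, 66 high, on the bench; leave alone.
- woofer_2: Black woofer, 122 mm across, 66 high, on the bench; leave alone.
- tweeter_3: Black tweeter with grey dome, 76 mm across, 37 high; leave alone.
- screwdriver: Yellow-handled screwdriver, 197 mm long; leave alone.
- glue_bottle: White glue bottle with red nozzle, 57 mm across, 184 high; leave alone.
- sand_block: Brown sanding block, 63 x 105 x 34 mm; leave alone.
- wax_tin: Tan tin with black lid, 67 mm across, 64 high; leave alone.

How it is judged:
By the outcome, as a careful person would: the job done as asked, in the order asked, and still so for the second after the job is handed in, with the robot touching nothing.
It also fails if it takes over 48 s, if anything falls off the work surface, if the arm or the gripper's body presses on something with over 40 N, if the wrist force passes 120 N, or if a joint passes its speed limit or range.

## Working session

There is one attempt and no reset: what is moved stays moved. The work goes in short steps, each a Python script; the robot and the scene stay as the last script left them, time stands still between calls to the robot, and variables do not carry over. Pictures are saved under pics/ and viewed, and the job is handed in when it is done.

```bash
mkdir -p pics; python3 - <<'E'
from workcell import env
import cv2
s=env.read_state();print({k:s[k] for k in("clock","position","tool_rot","force","opening")})
for n in("top","side"):
    p=env.grab_frame(n);cv2.imwrite(f"pics/{n}0.png",p["image"])
    print(n,{k:p[k] for k in p if k!="image"})
    for t in("cabinet","notch","baffle","woofer_hole","lead_edge","turn_button","stud"):
        try:
            print(t,[(r["xyz"],r["score"]) for r in env.search_frame(p,t)][:3])
        except Exception as e: print(t,e)
print(env.read_state()["clock"])
E
```

```text
{'clock': 0.0, 'position': array([ 0.25221722, -0.57116383,  0.22145442]), 'tool_rot': array([-8.98724883e+01,  4.66548374e-03,  2.38127625e+01]), 'force': array([-0.44256735, -0.39246728,  0.41507397]), 'opening': 1.0019818070647328}
top {'fx': 485.1463304216313, 'fy': 485.1463304216313, 'cx': 313.759407751167, 'cy': 243.11652463788647, 'position': array([0.46042795, 0.02859551, 1.61208431]), 'orientation': array([ 5.99564267e+00,  1.54439028e-02, -9.07695547e+01]), 'shot': 1}
cabinet [([0.5412, 0.1394, 0.1225], 0.59)]
notch [([0.5403, 0.1382, 0.1245], 0.71)]
baffle [([0.5343, -0.0338, 0.1587], 0.78)]
woofer_hole [([0.5386, -0.038, 0.1601], 0.83), ([0.6629, 0.4473, 0.1114], 0.25)]
lead_edge [([0.5317, -0.0409, 0.1597], 0.74)]
turn_button [([0.5381, 0.2127, 0.169], 0.5)]
stud []
side {'fx': 491.8429738439166, 'fy': 491.8429738439166, 'cx': 315.86095389746424, 'cy': 234.44863276993956, 'position': array([0.45588657, 1.03693578, 0.97574173]), 'orientation': array([  50.43034807,   -1.20137183, -171.82807082]), 'shot': 2}
cabinet [([0.5393, 0.2173, 0.1099], 0.61)]
notch [([0.5413, 0.2168, 0.1074], 0.9)]
baffle [([0.5409, -0.0036, 0.1599], 0.61)]
woofer_hole [([0.54, -0.0011, 0.1642], 0.91)]
lead_edge [([0.5367, -0.0047, 0.1609], 0.71)]
turn_button [([0.5325, 0.2162, 0.1674], 0.59)]
stud [([0.5343, 0.2162, 0.1728], 0.46)]
0.8
```

View pics/top0.png

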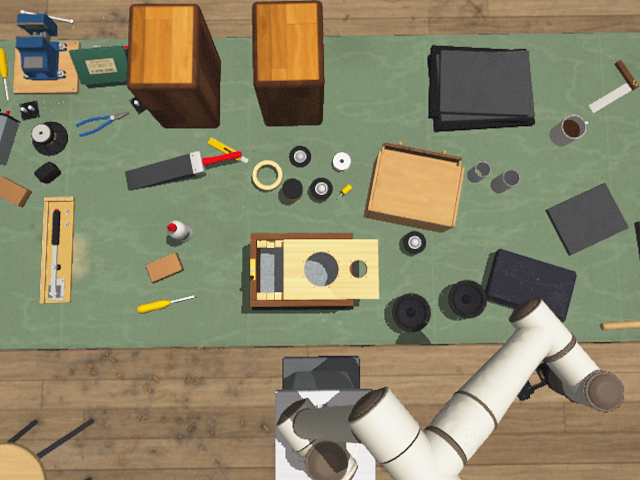

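View pics/side0.png

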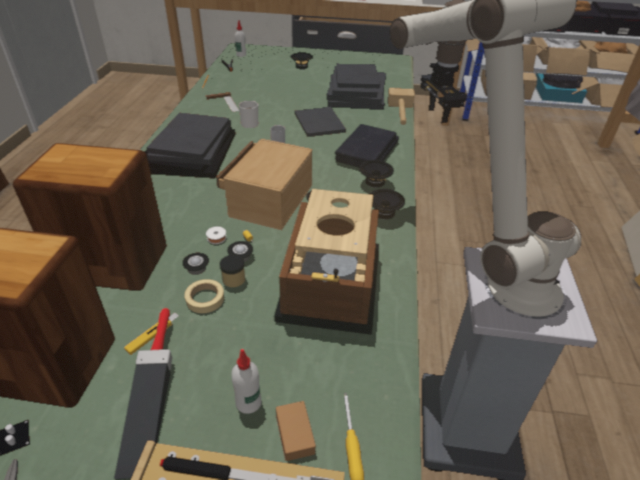

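The top picture shows the cabinet at about (250-380, 234-310) px. The baffle tail points to the right (world -y), the woofer hole is at (321,269), and the brass button is on the left rim at (253,270). Next I'll zoom in for the exact pose.

```bash
python3 - <<'E'
import cv2
a=cv2.imread("pics/top0.png")[222:322,235:395];cv2.imwrite("pics/top0z.png",cv2.resize(a,None,fx=5,fy=5,interpolation=cv2.INTER_CUBIC))
a=cv2.imread("pics/side0.png")[180:335,270:400];cv2.imwrite("pics/side0z.png",cv2.resize(a,None,fx=3.8,fy=3.8,interpolation=cv2.INTER_CUBIC))
E
```

```text
(no output)
```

View pics/top0z.png

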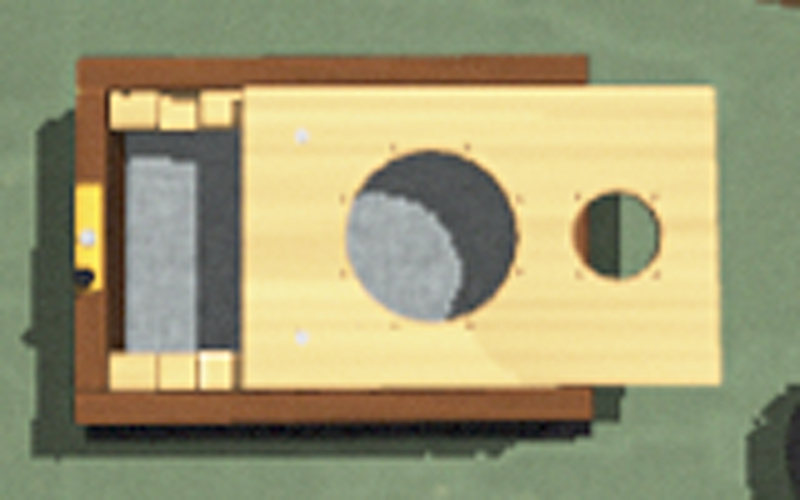

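View pics/side0z.png

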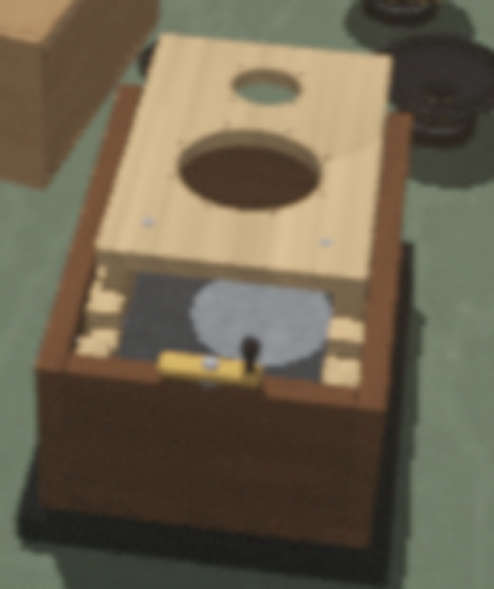

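```bash
cat > h.py <<'E'
import numpy as np
from scipy.spatial.transform import Rotation as R
def ray(p,u,v,z):
    d=np.array([(u-p["cx"])/p["fx"],-(v-p["cy"])/p["fy"],-1.0])
    d=R.from_euler("xyz",p["orientation"],degrees=True).as_matrix()@d
    t=(z-p["position"][2])/d[2]
    return (np.array(p["position"])+t*d).round(4)
def proj(p,X):
    c=R.from_euler("xyz",p["orientation"],degrees=True).as_matrix().T@(np.array(X)-p["position"])
    return np.array([p["cx"]+p["fx"]*c[0]/-c[2],p["cy"]-p["fy"]*c[1]/-c[2]])
E
python3 - <<'E'
from h import *
P=dict(top=dict(fx=485.1463,fy=485.1463,cx=313.7594,cy=243.1165,position=[0.46042795,0.02859551,1.61208431],orientation=[5.99564267,1.54439028e-02,-90.7695547]),
side=dict(fx=491.84297,fy=491.84297,cx=315.86095,cy=234.44863,position=[0.45588657,1.03693578,0.97574173],orientation=[50.43034807,-1.20137183,-171.82807082]))
import json;json.dump(P,open("cams.json","w"))
t=lambda u,v:(235+(u+.5)/5-.5,222+(v+.5)/5-.5)
s=lambda u,v:(270+(u+.5)/3.8-.5,180+(v+.5)/3.8-.5)
for n,u,v,z in[("farTL",77,58,.156),("farBL",77,423,.156),("entTR",588,55,.156),("entBR",592,421,.156),("hole",432,235,.164),("tailT",716,87,.156),("tailB",720,385,.156),("leadT",242,86,.171),("leadB",242,389,.171),("pivot",88,238,.169),("stud",85,278,.192)]:
    print("top",n,ray(P["top"],*t(u,v),z))
for n,u,v,z in[("farL",40,365,.156),("farR",386,406,.156),("hole",249,170,.164),("pivot",208,363,.168),("studtop",250,342,.192)]:
    print("side",n,ray(P["side"],*s(u,v),z))
E
```

```text
top farTL [0.6461 0.2193 0.156 ]
top farBL [0.4271 0.2193 0.156 ]
top entTR [ 0.6438 -0.0898  0.156 ]
top entBR [ 0.4241 -0.0874  0.156 ]
top hole [0.5357 0.0064 0.164 ]
top tailT [ 0.6232 -0.1666  0.156 ]
top tailB [ 0.4444 -0.1642  0.156 ]
top leadT [0.626  0.1187 0.171 ]
top leadB [0.446 0.12  0.171]
top pivot [0.5364 0.2111 0.169 ]
top stud [0.5119 0.2099 0.192 ]
side farL [0.6416 0.2184 0.156 ]
side farR [0.4258 0.219  0.156 ]
side hole [0.534  0.0117 0.164 ]
side pivot [0.5371 0.2118 0.168 ]
side studtop [0.5119 0.2141 0.192 ]
```

```bash
python3 - <<'E'
from workcell import env
import numpy as np
for yaw in(90,-90):
    for p in([.5357,.02,.27],[.5357,.02,.135],[.5363,.123,.135]): print(yaw,p,env.inverse_kinematics(p,[-90,0,yaw]))
for yaw in(-45,135):
    for p in([.50,.225,.175],[.525,.198,.175]): print(yaw,p,env.inverse_kinematics(p,[-90,0,yaw]))
E
```

```text
90 [0.5357, 0.02, 0.27] [ 19.48124336  11.53746504  -7.50550403   0.         -70.95703093
 -19.48124336]
90 [0.5357, 0.02, 0.135] [ 19.48124336  18.18833763 -19.1470537    0.         -52.66460867
 -19.48124336]
90 [0.5363, 0.123, 0.135] [ 29.80087226  19.4508028  -17.20170819   0.         -53.34748901
 -29.80087226]
-90 [0.5357, 0.02, 0.27] [ 19.48124336  11.53746504  -7.50550403   0.         -70.95703093
 160.51875664]
-90 [0.5357, 0.02, 0.135] [ 19.48124336  18.18833763 -19.1470537    0.         -52.66460867
 160.51875664]
-90 [0.5363, 0.123, 0.135] [ 29.80087226  19.4508028  -17.20170819   0.         -53.34748901
 150.19912774]
-45 [0.5, 0.225, 0.175] [  41.17253745   16.9152658   -14.45869536    0.          -58.62603884
 -176.17253745]
-45 [0.525, 0.198, 0.175] [  37.2104806    18.10996711  -12.70175471    0.          -59.18827818
 -172.2104806 ]
135 [0.5, 0.225, 0.175] [ 41.17253745  16.9152658  -14.45869536   0.         -58.62603884
   3.82746255]
135 [0.525, 0.198, 0.175] [ 37.2104806   18.10996711 -12.70175471   0.         -59.18827818
   7.7895194 ]
```

```bash
python3 - <<'E'
from workcell import env
import numpy as np, cv2
O=[-90,0,90]
env.gripper_to(0.0)
env.goto([.5355,.015,.27],O)
env.move_straight([.5355,.015,.137],rate=.12,force_limit=8)
def log(t):
    s=env.read_state();print(t,round(s["clock"],2),s["position"].round(4),s["force"].round(1),s["wrist_torque"].round(2))
log("in")
env.move_straight([.5356,.04,.137],rate=.06,force_limit=12);log("a")
for y in(.055,.07,.085,.10,.112):
    h=env.move_straight([.5360,y,.137],rate=.05,force_limit=15);log(h)
    if h:break
p=env.grab_frame("top");cv2.imwrite("pics/top1.png",p["image"])
cv2.imwrite("pics/top1z.png",cv2.resize(p["image"][222:322,235:395],None,fx=5,fy=5,interpolation=cv2.INTER_CUBIC))
p=env.grab_frame("side");cv2.imwrite("pics/side1z.png",cv2.resize(p["image"][160:335,270:420],None,fx=3.4,fy=3.4,interpolation=cv2.INTER_CUBIC))
E
```

```text
in 5.91 [0.5361 0.0151 0.1377] [ 0.2  0.5 -0.4] [-0.    0.07  0.01]
a 6.47 [0.5355 0.0404 0.137 ] [-0.1 -0.3 -0.2] [0.05 0.1  0.04]
False 6.92 [0.536  0.0554 0.1369] [-0.8  0.6 -1.6] [ 0.03  0.12 -0.03]
False 7.38 [0.5362 0.0708 0.137 ] [-0.3 -0.6  0.7] [-0.04  0.08  0.  ]
False 7.83 [0.5362 0.0858 0.137 ] [-0.3 -0.7 -0.1] [0.02 0.08 0.02]
False 8.28 [0.5361 0.1008 0.137 ] [ 0.3 -0.5 -0.1] [-0.03  0.11  0.01]
False 8.67 [0.5361 0.1127 0.137 ] [ 0.  -0.8  0.5] [-0.    0.11  0.  ]
```

View pics/top1z.png

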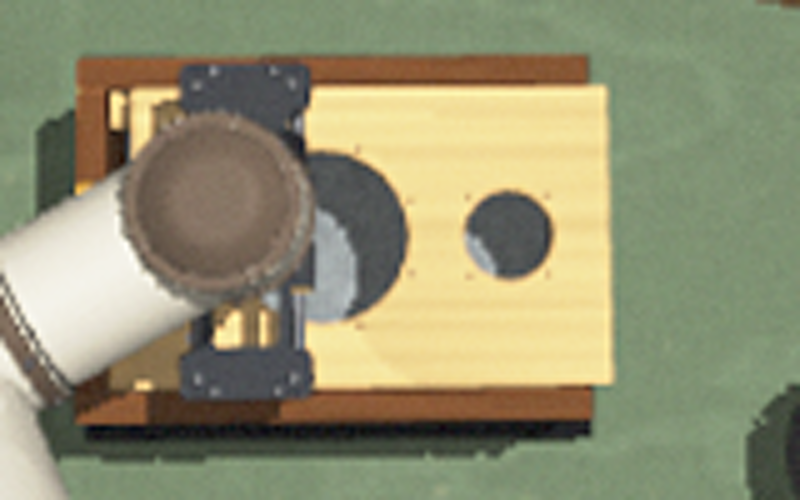

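View pics/side1z.png

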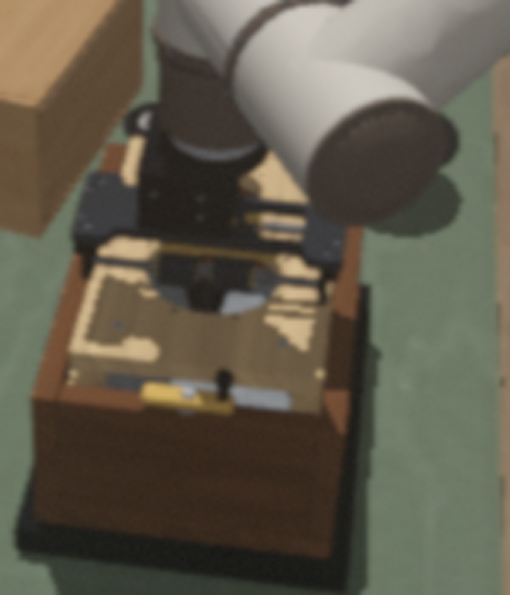

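The tail is now about 20 zoomed px (about 12 mm) short of the entry end, with the leading end still raised. I'll continue in small steps.

```bash
python3 - <<'E'
from workcell import env
import numpy as np, cv2
def log(t):
    s=env.read_state();print(t,round(s["clock"],2),s["position"].round(4),s["force"].round(1))
for y in(.116,.118,.120,.122,.124,.126):
    h=env.move_straight([.5360,y,.137],rate=.02,force_limit=12);log((y,h))
    if h:break
p=env.grab_frame("top");cv2.imwrite("pics/top2z.png",cv2.resize(p["image"][222:322,235:395],None,fx=5,fy=5,interpolation=cv2.INTER_CUBIC))
p=env.grab_frame("side");cv2.imwrite("pics/side2z.png",cv2.resize(p["image"][160:335,270:420],None,fx=3.4,fy=3.4,interpolation=cv2.INTER_CUBIC))
E
```

```text
(0.116, False) 9.12 [0.5359 0.1158 0.137 ] [-0.6 -2.9  0.5]
(0.118, False) 9.37 [0.5362 0.1186 0.137 ] [ 0.3  0.9 -0.4]
(0.12, False) 9.62 [0.536  0.1202 0.137 ] [ 0.4 -0.6  0.8]
(0.122, False) 9.87 [0.5358 0.1219 0.137 ] [ 0.1 -1.9  0.9]
(0.124, False) 10.12 [0.5359 0.1239 0.137 ] [ 0.1 -3.   1.6]
(0.126, False) 10.37 [0.5357 0.1255 0.137 ] [-0.5 -5.2  1.6]
```

View pics/top2z.png

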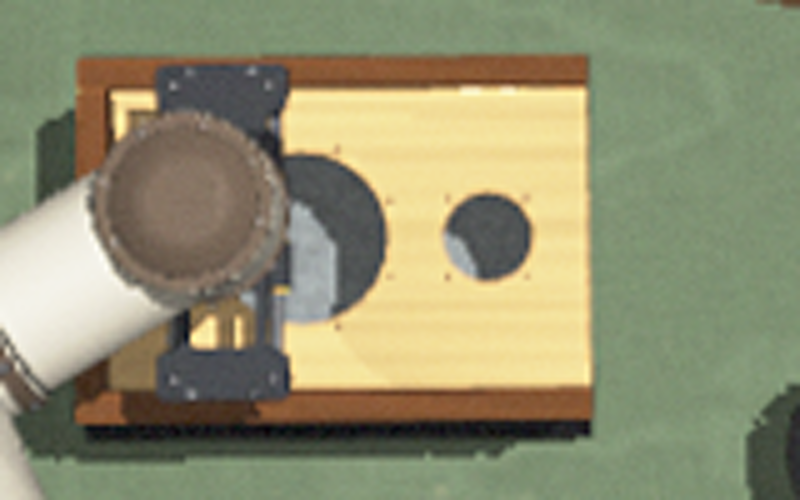

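View pics/side2z.png

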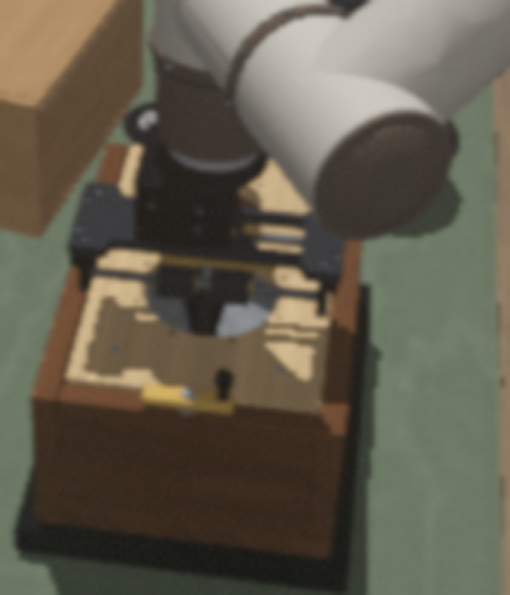

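The baffle has dropped: its tail edge (588-592 px) lines up with the cabinet end. I'll withdraw the finger and check that it sits flush.

```bash
python3 - <<'E'
from workcell import env
import numpy as np, cv2
def log(t):
    s=env.read_state();print(t,round(s["clock"],2),s["position"].round(4),s["force"].round(1))
env.move_straight([.5360,.112,.137],rate=.06);log("off")
env.move_straight([.5360,.112,.25],rate=.15)
env.goto([.46,.30,.26],[-90,0,135]);log("up")
for n,(r0,r1,c0,c1),k in(("top",(222,322,235,395),5),("side",(160,335,270,420),3.4)):
    p=env.grab_frame(n);cv2.imwrite(f"pics/{n}3z.png",cv2.resize(p["image"][r0:r1,c0:c1],None,fx=k,fy=k,interpolation=cv2.INTER_CUBIC))
E
```

```text
off 10.85 [0.5363 0.1121 0.137 ] [-0.1  0.5  0.3]
up 12.57 [0.46   0.2994 0.2594] [ 1.  -0.3  0.6]
```

View pics/top3z.png

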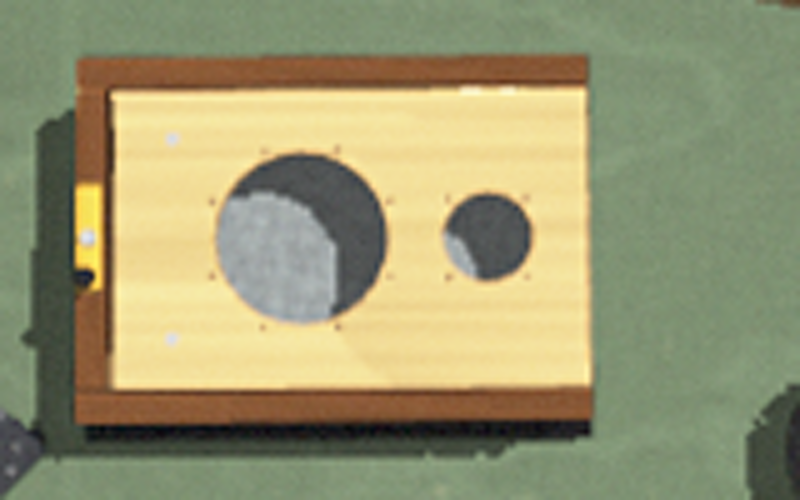

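View pics/side3z.png

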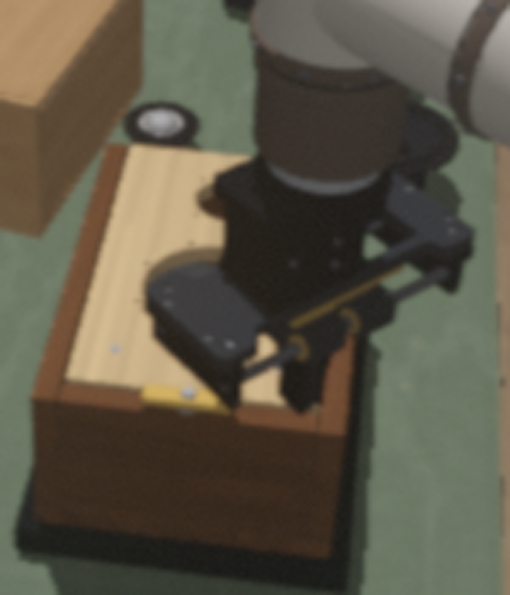

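```bash
python3 - <<'E'
from h import *
import json;P=json.load(open("cams.json"))["top"]
t=lambda u,v:(235+(u+.5)/5-.5,222+(v+.5)/5-.5)
for n,u,v in(("hole",301.5,238),("hole2",488,237),("tailT",588,88),("tailB",591.5,386),("entTR",588,60),("entBR",592,418),("leadT",110,88),("leadB",111,389)):
    print(n,ray(P,*t(u,v),.156))
E
```

```text
hole [0.5354 0.0846 0.156 ]
hole2 [ 0.5345 -0.0274  0.156 ]
tailT [ 0.6237 -0.0893  0.156 ]
tailB [ 0.4448 -0.0875  0.156 ]
entTR [ 0.6407 -0.0897  0.156 ]
entBR [ 0.4259 -0.0874  0.156 ]
leadT [0.6276 0.1994 0.156 ]
leadB [0.4469 0.199  0.156 ]
```

```bash
python3 - <<'E'
from workcell import env
import numpy as np, cv2
O=[-90,0,135]
def log(t):
    s=env.read_state();print(t,round(s["clock"],2),s["position"].round(4),s["force"].round(1))
C=np.array([.5363,.2108]);n=np.array([1,-1])/2**.5
def fp(a,off): 
    a=np.radians(a);return list(C+.024*np.array([-np.cos(a),-np.sin(a)])-n*off)
env.goto(fp(0,.030)+[.25],O)
env.move_straight(fp(0,.030)+[.176],rate=.12,force_limit=8);log("down")
for a in(0,15,30,45,60,75,90,97):
    h=env.move_straight(fp(a,.016)+[.176],rate=.04,force_limit=12);log((a,h))
    if h:break
for n_,(r0,r1,c0,c1),k in(("top",(222,322,235,395),5),("side",(160,335,270,420),3.4)):
    p=env.grab_frame(n_);cv2.imwrite(f"pics/{n_}4z.png",cv2.resize(p["image"][r0:r1,c0:c1],None,fx=k,fy=k,interpolation=cv2.INTER_CUBIC))
E
```

```text
down 13.84 [0.4916 0.2327 0.1767] [0.2 0.9 0.6]
(0, False) 14.34 [0.5013 0.2218 0.1761] [-0.3  0.5  0.1]
(15, False) 14.65 [0.5018 0.2157 0.176 ] [-0.2 -0.4 -0.8]
(30, False) 14.96 [0.5044 0.2098 0.1759] [-1.1  0.1  0.2]
(45, False) 15.27 [0.5085 0.2049 0.176 ] [ 0.2 -0.  -1.1]
(60, False) 15.57 [0.5136 0.2012 0.1761] [-0.7 -0.3  0.7]
(75, False) 15.88 [0.5194 0.1989 0.1761] [-0.5  0.5 -0. ]
(90, False) 16.19 [0.5255 0.1982 0.176 ] [-0.4  0.3 -0.1]
(97, False) 16.44 [0.5264 0.1983 0.1757] [-6.9  2.2  1.8]
```

View pics/top4z.png

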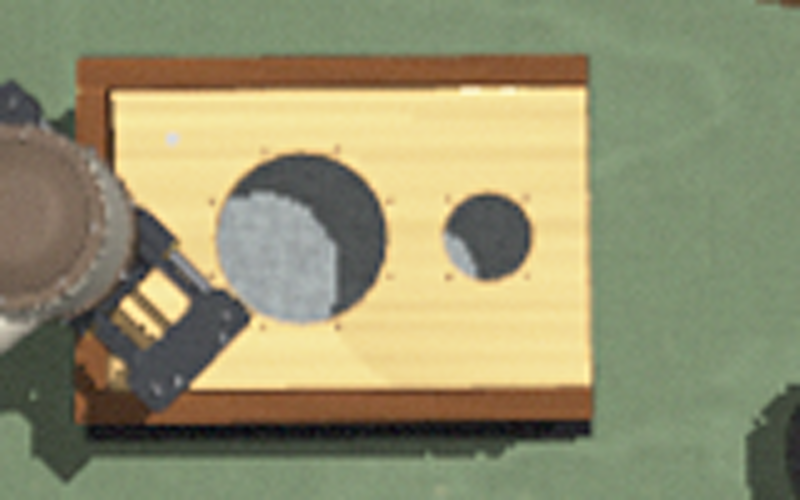

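View pics/side4z.png

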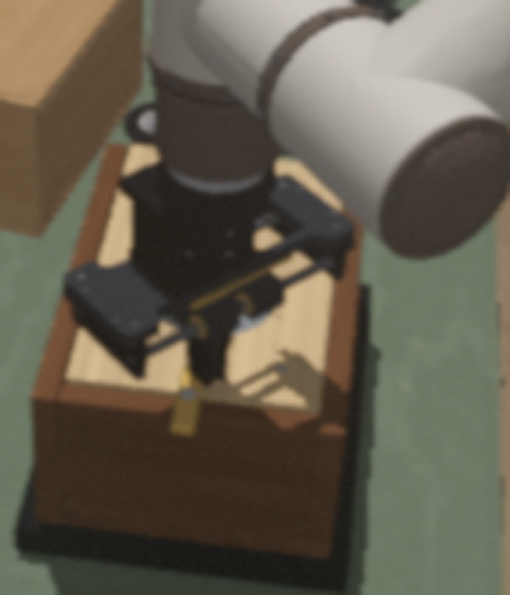

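The force rose to about 7 N at the end of the turn, so the button has reached its stop. In the side view the bar lies across the wall at (187,395). I'll back away along the push direction and check.

```bash
python3 - <<'E'
from workcell import env
import numpy as np, cv2
env.move_straight([.503,.2217,.177],rate=.08)
env.move_straight([.503,.2217,.26],rate=.15)
env.goto([.36,.34,.30],[-90,0,135])
s=env.read_state();print(s["clock"],s["position"].round(3),s["force"].round(1))
for n_,(r0,r1,c0,c1),k in(("top",(222,322,235,395),5),("side",(160,335,270,420),3.4)):
    p=env.grab_frame(n_);cv2.imwrite(f"pics/{n_}5z.png",cv2.resize(p["image"][r0:r1,c0:c1],None,fx=k,fy=k,interpolation=cv2.INTER_CUBIC));cv2.imwrite(f"pics/{n_}5.png",p["image"])
E
```

```text
18.6 [0.36  0.34  0.299] [-0.6 -0.5 -0.7]
```

View pics/top5z.png

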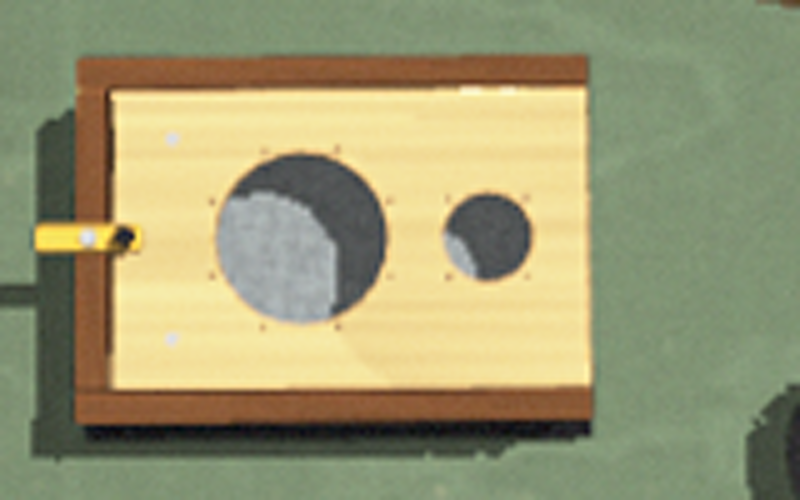

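View pics/side5.png

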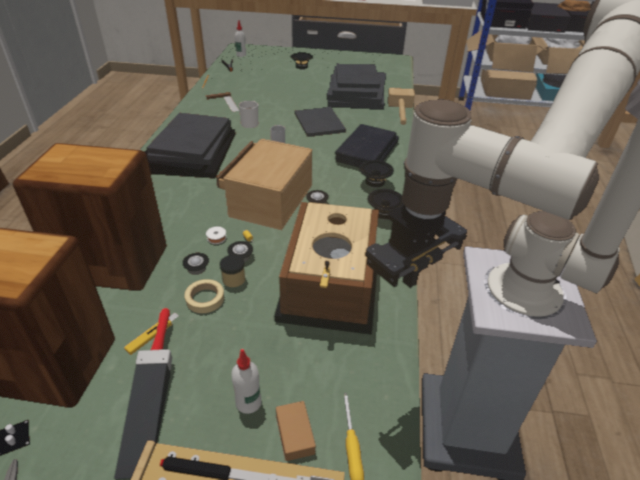

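The button lies across the end with its stud at (125,237) over the baffle. The baffle is level and flush, and the arm is clear of everything, so I'm handing the job in.

```bash
python3 -c "
from workcell import env
env.close_job()"
```

```text
the job is handed in; nothing more can be done
```

The baffle is home in the cabinet and the turn-button is locked across its end; I handed the job in at about 19 s on the robot's clock.

- **Baffle:** I pushed it home with the shut fingertips against the woofer-hole wall. The push force fell briefly, then rose to about 5 N. I never felt a clear click, so I judged the drop from the pictures. They show the board level with the rims and its tail flush with the entry end.
- **Turn-button:** I pushed the stud round a quarter turn until it came up against its stop at about 7 N. In the last top picture the bar lies straight across the wall, with the stud over the baffle. The arm was backed away from everything when I handed in.
- **Disagreement:** the tail edge measured flush to within 0.5 mm. The woofer-hole centre measured about 1.8 mm past nominal home, which is close to the 1.5 mm notch play plus the 2 mm camera error.
- **Not checked:** I did not press on the baffle or probe its height. I only steered clear of the other things on the bench; nothing looked moved in the last side picture.

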